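Angle the tube rack past the post into the reading bay

TASK

Push the long tube rack over the desk with the fingertips, past the short guide post, into the reading bay in front of the code reader: first get its left end in behind the post, then push its right end round, until the rack lies snug along the back fence, between the two end stops. Do not pick the rack up or tip it, and leave the other things on the desk where they stand.

Things in the scene. Friction and masses are not known exactly. Their poses are not given: they have to be found in the camera images.
- rack: Loose single-row tube rack: grey bar 260 mm long (its y axis), 44 mm wide (x), 30 mm tall, about 0.4 kg, ten short white-capped tubes on top (52 mm above the desk). Origin: centre of its underside. It slides on the desk. It starts on the robot's side of the bay, shifted towards -y, its +y (left) end level with the other or nearer the robot. Parked, its axes are parallel to the bay's.
- rack_left (a point): Centre of the rack's +y (left) end face, 15 mm above its underside, 130 mm from the rack's origin. This end is to go in behind the post.
- rack_right (a point): Centre of the rack's -y (right) end face, 15 mm above its underside, 130 mm from the rack's origin.
- bay: Reading bay fixed to the desk, open towards the robot: low steel back fence (22 mm tall, 8 mm thick) along the bay's y axis, with a stop at each end. x points into the bay, away from the robot; yaw within 0.3 rad. Origin on the desk, where the origin of a rack centred in the bay and touching the fence would be; inner face of the fence at x = +22 mm. Behind it a grey code reader, 85 mm tall.
- bay_left_stop (a point): Top centre of the bay's left (+y) end stop: a steel bar 22 mm tall, 8 mm thick, 44 mm long, from x = -22 to +22 mm in the bay's frame, its inner face at y = +150 mm.
- bay_right_stop (a point): Top centre of the bay's right (-y) end stop, of the same size: from x = -22 to +22 mm in the bay's frame, its inner face at y = -150 mm.
- post: Round steel guide post with a black cap, fixed upright in front of the bay's left half: 25 mm in diameter, 56 mm tall; origin at the centre of its foot, at x = -70 mm and y = +75 to +95 mm in the bay's frame. Between a parked rack and the post 35 mm stay free; the opening between the post and the right stop is shorter than the rack.
- jar: Bystander: small closed jar, 40 mm in diameter, 55 mm tall, to the right of the bay. Origin: centre of its underside.
- label_roll: Bystander: standing roll of labels, 64 mm in diameter, 45 mm tall, to the left of the bay. Origin: centre of its underside.
- mouse: Bystander: black computer mouse, 100 x 58 x 26 mm, at the left. Origin: centre of its underside.
- code_gun: Bystander: hand-held code scanner lying at the right, about 200 x 62 x 48 mm. Origin: on its underside, where head meets handle.
- gel: Bystander: bottle 60 mm in diameter, 140 mm tall, far right. Origin: centre of its underside.
- pen_cup: Bystander: black cup, 72 mm in diameter, 90 mm tall, far left. Origin: centre of its underside.
- stapler: Bystander: black stapler, 130 x 34 x 45 mm, at the left. Origin: centre of its underside.

How it is judged (in metres and radians):
On the way:
1. the rack's left end is in the bay behind the post while its right end is still out in front (y of rack_left in the frame of bay above 0.1 m and x of rack_left in the frame of bay above -0.045 m and x of rack_right in the frame of bay below -0.02 m), for 0.05 s.
At the end, for the whole second after the job is handed in: The rack lies flat on the desk in the bay, at rest: both its ends within 7 mm of touching the back fence, and both between the end stops (x of rack_left in the frame of bay between -0.007 and 0.006 m and x of rack_right in the frame of bay between -0.007 and 0.006 m and y of rack_left in the frame of bay below 0.153 m and y of rack_right in the frame of bay above -0.153 m and height (world z) of rack below 0.004 m and angle between rack's own z axis and vertical below 0.06 rad and linear speed of rack below 0.01 m/s).
It fails at once if the rack is lifted off the desk or tipped (height (world z) of rack above 0.012 m or angle between rack's own z axis and vertical above 0.15 rad).
It fails at once if another thing on the desk is knocked over or shifted by more than 30 mm (distance of any of jar, label_roll, mouse, code_gun, gel, pen_cup, stapler from where it was at the start of the episode above 0.03 m or angle between any of jar, label_roll, mouse, code_gun, gel, pen_cup, stapler's own z axis and vertical above 0.4 rad).
It also fails if it takes over 69 s, if anything falls off the work surface, if the arm or the gripper's body presses on something with over 40 N, if the wrist force passes 120 N, or if a joint passes its speed limit or range.

ROBOT

A 6-joint arm with a two-finger parallel gripper is mounted at the origin on the work surface. World frame = base frame: x ahead of the robot, y to its left, z up, the work surface at z = 0. Lengths are in mm, angles in rad, forces in N, time in s.
With the tool pointing down it reaches from about 425 to 950 mm from the base axis. Payload 3.5 kg.
Tool frame: the origin (TCP) lies on the centre line of the jaws, within the pads' length; the fingertips stand 8 mm ahead of it and the grasp point (between the pads) lies 11 mm behind it; z points along the fingers, y is the direction in which the jaws open and shut (so a half turn about z gives the same grasp; the last joint's range is limited). The gripper opens to 85 mm and grips with 20 to 120 N. Pads are 22 mm wide; open, the fingers measure 114 mm over their backs; the gripper's body (76 mm by 85 mm) begins 54 mm behind the grasp point. The pads swing forward as they close: fully open they stand 13 mm farther back than shut.
Start: joints at [1.174, 0.286, 1.577, -0, 1.279, -0.15], TCP at [164.867, 654.542, 239.325] pointing down, gripper open.
Joint ranges: [-2.77, 2.77], [-0.9, 2.22], [0.21, 2.48], [-1.53, 4.67], [0.24, 2.81], [-2.84, 2.84]. Speed limits (rad/s): [2.79, 2.79, 3.14, 3.14, 3.14, 3.14].

INTERFACE

Orientations are given as a unit quaternion [x, y, z, w].
In Python, from station import arm gives the robot as it stands. The module is installed in compiled form; this text tells all that it offers.
- The arm moves only by the tool drive_tool, never from a script. Its argument "targets" is a list of rows, each an object with "travel": the shift along the tool's x, y, z in units of 25 mm (1.0 is 25 mm), a list of three; "dr": the turn, a rotation vector about the tool's x, y, z in rad, a list of three; "claw": the opening, from 0 (shut) to 1 (fully open). A call has 1 to 8 rows; each row shifts and turns the pose as measured when the row begins, along the tool's axes as they then stand; what a row does not reach is not made up. A row lasts 1/8 s, in which the tool goes at most 62.5 mm and 10.7 degrees, less where a joint would pass 70% of its speed; a pose out of reach is approached as far as the arm can. A call is refused whole if a number of a shift passes 1 or a number of a turn 0.188, either way. A call with a gripper value outside its range is refused whole. The fingers move at their own pace and stop on an object; "squeeze" is the grip in N (left out, the last holds). Time passes only in rows, so rows that do not move let the fingers close. It gives the time, the measured TCP pose, the force and the opening at its end, in the units of the state.
- arm.observe(): the state, without advancing time (a new reading comes with each control period).
- arm.get_image(name): name is "side" or "top"; returns a dict with "pixels" (480x640x3 uint8, red, green, blue), "z_map" (480x640 float32, mm along the optical axis (not along the pixel's ray), 0 where there is no reading), "camera_matrix" (3x3 intrinsics, pixels), "k1" (the pictures are not rectified: a ray, as slopes to the right and down, at radius r is drawn at 1 + k1 r^2 times it, then the intrinsics apply), "R" (3x3) and "t" (3): a world point X has camera coordinates R X + t. Camera axes: x right, y down, z forward; pixel columns grow to the right and rows downward; lengths in mm; the calibration is good to about 2 mm. A picture is of the moment at which its call begins.
- arm.sign_off(): hands the job in, once; it reports no verdict.
The state is a dict: "time": time; "joint_pos": joint angles; "qd": joint speeds; "tau": joint torques, N m; "tool_pos": TCP position; "tool_rot": TCP orientation; "wrist_force": force on the tool from outside, world axes, zero at the start; "torque": the same for the moment, N m; "grip_width": finger opening in mm.
Only numpy, scipy, OpenCV 4.12 (cv2) and the standard library are available. Lean on these libraries where they do the work, as an engineer would, in place of code of your own. Each camera call takes 0.05 s, during which the arm holds its last target. There are 200 camera calls.

## Working session

There is one attempt and no reset: what is moved stays moved. The work goes in short steps, Python scripts to look and compute and a tool call to move; the robot and the scene stay as the last step left them, time stands still between calls to the robot, and variables do not carry over. Pictures are saved under pics/ and viewed, about 8 in all and at most 12, crops included, and the job is handed in when it is done.

Besides the shell and the picture viewer there is one more tool, called as name(argument=value, ...) on one line, values as JSON. drive_tool: Moves the arm, as the interface text tells. Its arguments: {"type":"object","properties":{"targets":{"type":"array"},"squeeze":{"type":"number"}},"required":["targets"]}

```bash
mkdir -p pics; cat > h.py <<'E'
import numpy as np, cv2
from station import arm
def grab(name):
    im=arm.get_image(name); np.savez('/tmp/%s.npz'%name,**im); return im
def load(name): return dict(np.load('/tmp/%s.npz'%name))
def save(im,fn,box=None,s=1):
    p=cv2.cvtColor(im['pixels'],cv2.COLOR_RGB2BGR)
    if box: p=p[box[1]:box[3],box[0]:box[2]]
    cv2.imwrite('pics/'+fn,cv2.resize(p,None,fx=s,fy=s,interpolation=cv2.INTER_CUBIC))
def ray(im,u,v):
    K=im['camera_matrix']; k=float(im['k1'])
    return cv2.undistortPoints(np.array([[[u,v]]],float),K,np.array([k,0,0,0.]))[0,0]
def onz(im,u,v,z):
    a=ray(im,u,v); R,t=im['R'],im['t']; C=-R.T@t; d=R.T@np.array([a[0],a[1],1]); return C+d*(z-C[2])/d[2]
def depth(im,u,v):
    a=ray(im,u,v); Z=im['z_map'][int(round(v)),int(round(u))]; return im['R'].T@(np.array([a[0],a[1],1])*Z-im['t'])
def proj(im,X):
    r,_=cv2.Rodrigues(im['R']); return cv2.projectPoints(np.array(X,float).reshape(-1,1,3),r,im['t'],im['camera_matrix'],np.array([float(im['k1']),0,0,0]))[0][:,0]
def tcp():
    o=arm.observe(); print({k:np.round(o[k],3).tolist() for k in ('time','joint_pos','tool_pos','tool_rot','wrist_force','grip_width')}); return o
E
python3 - <<'E'
from h import *
tcp()
for n in('top','side'):
    im=grab(n); save(im,n+'0.png'); print(n,im['R'].round(3).tolist(),im['t'],(-im['R'].T@im['t']).round())
E
```

```text
{'time': 0.0, 'joint_pos': [1.174, 0.287, 1.578, -0.0, 1.279, -0.15], 'tool_pos': [164.627, 653.973, 237.946], 'tool_rot': [0.123, 0.992, -0.001, -0.0], 'wrist_force': [-0.501, 0.063, -0.458], 'grip_width': 85.541}
top [[-0.017, -1.0, 0.014], [-0.997, 0.016, -0.074], [0.074, -0.015, -0.997]] [  -1.24068071  563.51762056 1240.0852535 ] [ 471.    9. 1278.]
side [[-0.999, -0.049, 0.009], [-0.035, 0.555, -0.831], [0.036, -0.83, -0.556]] [ 556.02916779   56.36663864 1178.23160829] [515. 975. 697.]
```

View pics/top0.png

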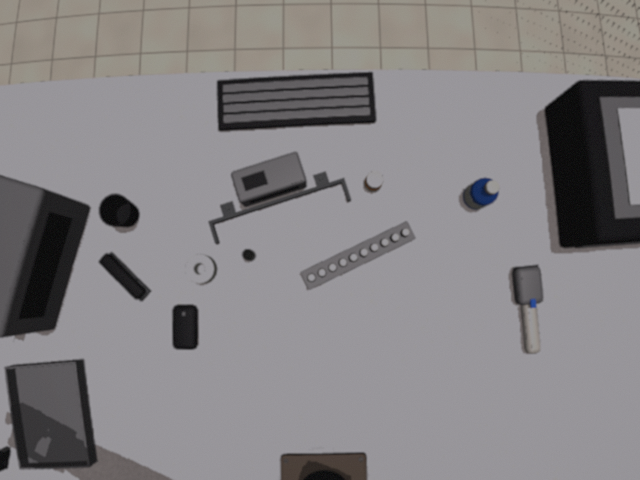

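View pics/side0.png

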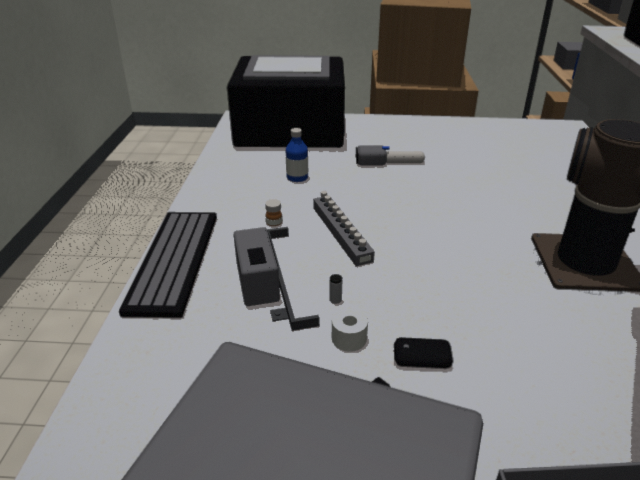

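The top picture shows the bay at (211–348, 180–240), the post at (249,255), the rack from (305,280) to (412,230), and the jar at (374,181). The label roll is at (201,269) and the mouse at (185,327). I'll take an enlarged crop to measure from.

```bash
python3 - <<'E'
from h import *
im=load('top'); save(im,'crop0.png',(190,140,430,310),3.3)
E
```

```text
(no output)
```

View pics/crop0.png

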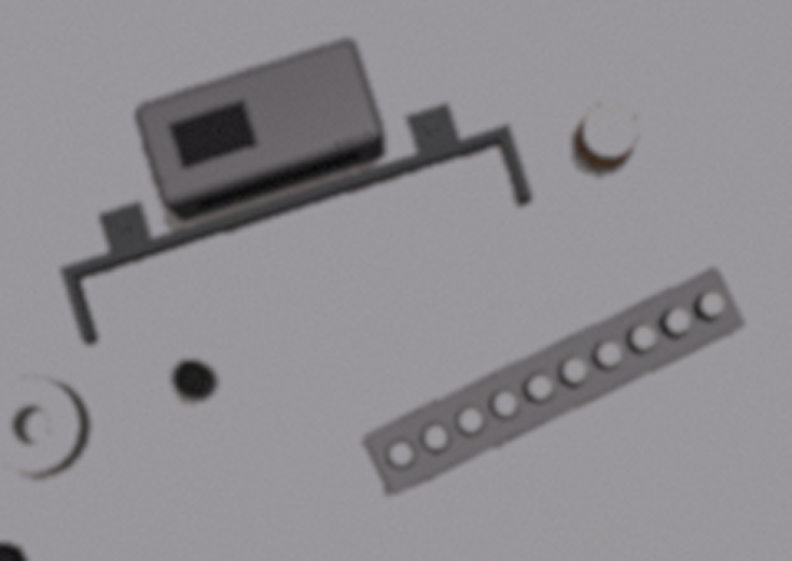

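```bash
cat >> h.py <<'E'
def rigid(m,w):
    m=np.array(m,float);w=np.array(w,float);mc,wc=m.mean(0),w.mean(0)
    a=m-mc;b=w-wc; th=np.arctan2((a[:,0]*b[:,1]-a[:,1]*b[:,0]).sum(),(a*b).sum())
    R=np.array([[np.cos(th),-np.sin(th)],[np.sin(th),np.cos(th)]]); t=wc-R@mc
    return th,t,np.abs(m@R.T+t-w).max()
RK=[(22,-130),(-22,-130),(-22,130),(22,130)]  # far-right, near-right, near-left, far-left
def rackfit(im,px):
    return rigid(RK,[onz(im,u,v,30)[:2] for u,v in px])
E
python3 - <<'E'
from h import *
im=load('top'); s=3.3; f=lambda p:((p[0]+.5)/s-.5+190,(p[1]+.5)/s-.5+140)
B=[(63,268),(508,127),(84,344),(97,341),(518,206),(531,201)]
M=[(30,158),(30,-158),(-22,158),(-22,150),(-22,-150),(-22,-158)]
th,t,e=rigid(M,[onz(im,*f(p),22)[:2] for p in B]); print('bay',th,t,e)
rt,rp,re=rackfit(im,[f(p) for p in[(716,267),(743,323),(390,494),(364,438)]]); print('rack',rt,rp,re)
R=np.array([[np.cos(th),-np.sin(th)],[np.sin(th),np.cos(th)]])
pw=onz(im,*f((195,380)),56); print('post',pw,R.T@(pw[:2]-t))
print('jar',onz(im,*f((608,130)),55),'roll',onz(im,*f((37,426)),45))
print('mouse',onz(im,185,327,26))
Rr=np.array([[np.cos(rt),-np.sin(rt)],[np.sin(rt),np.cos(rt)]])
for y in(130,-130): p=Rr@[0,y]+rp; print('end',y,p,R.T@(p-t))
for q in((555,320),(625,390)): print('depth rack/cap',)
print(depth(im,*f((640,315))),depth(im,*f((195,380))))
E
```

```text
bay 0.2938445105658413 [630.50268175  86.63360696] 2.9517629919269055
rack 0.43341595590754844 [534.50682365 -81.68420573] 1.5505029592279698
post [536.9291117  152.07329117  56.        ] [-70.60920542  89.73686751]
jar [ 696.23599755 -118.55055042   55.        ] roll [509.02131365 257.44395141  45.        ]
mouse [382.74609388 297.65543674  26.        ]
end 130 [479.910288    36.29553107] [-158.71724217   -4.56376796]
end -130 [ 589.10335929 -199.66394253] [-122.54636973 -262.03545182]
depth rack/cap
depth rack/cap
[ 576.49930765 -139.11600906   31.22302585] [536.98327422 152.19050176  55.00049907]
```

Measurements agree with the given sizes: the post comes out at bay (-71, 90), and the rack and bay fits are within 3 mm. The plan has three pushes:
1. With open jaws parallel to world y, push the rack to yaw 0 at x ≈ 587.
2. Push the right end face in +y.
3. Swing the right end in.

drive_tool(targets=[{"travel": [-1,-1,0],"dr": [0,0,-0.124],"claw": 1},{"travel": [-1,-1,0],"dr": [0,0,-0.124],"claw": 1},{"travel": [-1,-1,0],"dr": [0,0,0],"claw": 1},{"travel": [-1,-1,0],"dr": [0,0,0],"claw": 1},{"travel": [-1,-1,0],"dr": [0,0,0],"claw": 1},{"travel": [-1,-1,0],"dr": [0,0,0],"claw": 1},{"travel": [-1,-1,0],"dr": [0,0,0],"claw": 1},{"travel": [-1,-1,0],"dr": [0,0,0],"claw": 1}])

```text
time: 1.1
tool_pos: [358.1, 440.5, 232.8]
tool_rot: [-0.007, 1.0, -0.005, -0.003]
wrist_force: [0.8, -0.5, -1.3]
grip_width: 85.7
```

drive_tool(targets=[{"travel": [-1,-1,0],"dr": [0,0,0],"claw": 1},{"travel": [-1,-1,0],"dr": [0,0,0],"claw": 1},{"travel": [-1,-1,0],"dr": [0,0,0],"claw": 1},{"travel": [-0.5,-1,0],"dr": [0,0,0],"claw": 1},{"travel": [0,-1,0],"dr": [0,0,0],"claw": 1},{"travel": [0,-1,0],"dr": [0,0,0],"claw": 1},{"travel": [0,-1,0],"dr": [0,0,0],"claw": 1},{"travel": [0,-1,0],"dr": [0,0,0],"claw": 1}])

```text
time: 2.1
tool_pos: [450.3, 233.0, 229.5]
tool_rot: [-0.006, 1.0, -0.006, -0.007]
wrist_force: [-0.5, 0.2, 0.6]
grip_width: 85.6
```

drive_tool(targets=[{"travel": [0,-1,0],"dr": [0,0,0],"claw": 1},{"travel": [0,-1,0],"dr": [0,0,0],"claw": 1},{"travel": [0,-1,0],"dr": [0,0,0],"claw": 1},{"travel": [0,-1,0],"dr": [0,0,0],"claw": 1},{"travel": [0,-1,0],"dr": [0,0,0],"claw": 1},{"travel": [0,-1,0],"dr": [0,0,0],"claw": 1},{"travel": [0,-1,0],"dr": [0,0,0],"claw": 1},{"travel": [0,-1,0],"dr": [0,0,0],"claw": 1}])

```text
time: 3.1
tool_pos: [449.5, 26.3, 228.1]
tool_rot: [-0.007, 1.0, -0.007, -0.01]
wrist_force: [-0.8, 0.6, -0.5]
grip_width: 85.2
```

drive_tool(targets=[{"travel": [0.1,-1,0.6],"dr": [0,0,0],"claw": 1},{"travel": [0.1,-1,1],"dr": [0,0,0],"claw": 1},{"travel": [0.1,-1,1],"dr": [0,0,0],"claw": 1},{"travel": [0,0,1],"dr": [0,0,0],"claw": 1},{"travel": [0,0,1],"dr": [0,0,0],"claw": 1},{"travel": [0,0,1],"dr": [0,0,0],"claw": 1},{"travel": [0,0,1],"dr": [0,0,0],"claw": 1},{"travel": [0,0,0.8],"dr": [0,0,0],"claw": 1}])

```text
time: 4.1
tool_pos: [438.2, -55.5, 38.9]
tool_rot: [-0.005, 1.0, -0.007, -0.009]
wrist_force: [0.7, -1.0, -0.2]
grip_width: 85.6
```

drive_tool(targets=[{"travel": [0,0,0.6],"dr": [0,0,0],"claw": 1},{"travel": [0,0,0.4],"dr": [0,0.01,0],"claw": 1},{"travel": [-0.5,0,0],"dr": [0,0,0],"claw": 1},{"travel": [-0.5,0,0],"dr": [0,0,0],"claw": 1},{"travel": [-0.5,0,0],"dr": [0,0,0],"claw": 1},{"travel": [-0.5,0,0],"dr": [0,0,0],"claw": 1},{"travel": [-0.5,0,0],"dr": [0,0,0],"claw": 1},{"travel": [-0.5,0,0],"dr": [0,0,0],"claw": 1}])

```text
time: 5.1
tool_pos: [516.8, -54.5, 10.2]
tool_rot: [-0.005, 1.0, -0.006, -0.016]
wrist_force: [-2.5, 0.9, 1.9]
grip_width: 85.2
```

```bash
python3 - <<'E'
from h import *
tcp()
im=grab('top'); save(im,'a1.png',(190,140,430,310),3.3)
im=grab('side');save(im,'a1s.png',(200,130,480,350),2.8)
E
```

```text
{'time': 5.1, 'joint_pos': [-0.29, 0.279, 2.065, -0.029, 0.825, -1.852], 'tool_pos': [516.821, -54.468, 10.199], 'tool_rot': [-0.005, 1.0, -0.006, -0.016], 'wrist_force': [-2.464, 0.914, 1.945], 'grip_width': 85.21}
```

View pics/a1s.png

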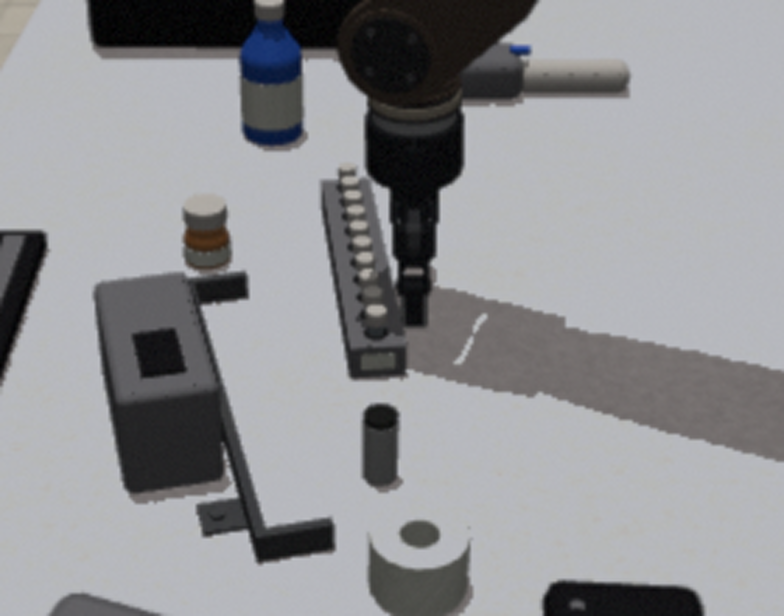

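The side view shows the rack swung nearly parallel to the jaws, with its left end at crop (378,355), clear of the post at (380,440). I'll push on to x ≈ 554.

drive_tool(targets=[{"travel": [-0.5,0,0],"dr": [0,-0.03,0],"claw": 1},{"travel": [-0.5,0,-0.1],"dr": [0,0,0],"claw": 1},{"travel": [-0.3,0,0],"dr": [0,0,0],"claw": 1},{"travel": [-0.15,0,0],"dr": [0,0,0],"claw": 1}])

```text
time: 5.7
tool_pos: [555.3, -54.5, 12.5]
tool_rot: [-0.005, 1.0, -0.006, -0.0]
wrist_force: [-2.5, -0.7, 0.1]
grip_width: 85.6
```

```bash
python3 - <<'E'
from h import *
tcp()
im=grab('top'); save(im,'a2.png',(190,140,430,310),3.3)
E
```

```text
{'time': 5.7, 'joint_pos': [-0.274, 0.331, 1.991, -0.017, 0.817, -1.843], 'tool_pos': [555.264, -54.465, 12.541], 'tool_rot': [-0.005, 1.0, -0.006, -0.0], 'wrist_force': [-2.5, -0.67, 0.057], 'grip_width': 85.557}
```

View pics/a2.png

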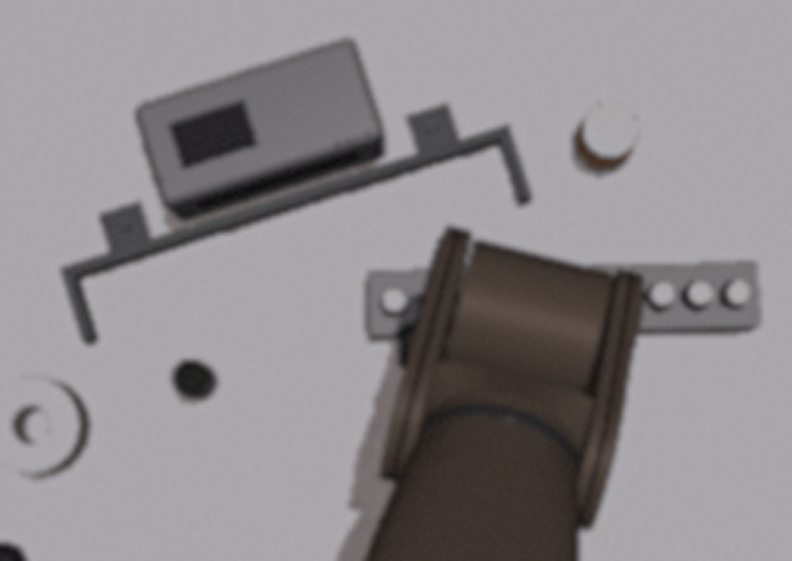

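```bash
cat >> h.py <<'E'
TB,PB=0.2938,np.array([630.5,86.63])
def rot(a): return np.array([[np.cos(a),-np.sin(a)],[np.sin(a),np.cos(a)]])
def report(px,s=3.3,ox=190,oy=140):
    im=load('top'); rt,rp,re=rackfit(im,[((u+.5)/s-.5+ox,(v+.5)/s-.5+oy) for u,v in px])
    print('rack yaw',rt.round(4),'rel',(rt-TB).round(4),rp.round(1),'err',re.round(1))
    for y in(130,-130):
        p=rot(rt)@[0,y]+rp; print('end',y,p.round(1),(rot(TB).T@(p-PB)).round(1))
E
python3 -c "
from h import *
report([(757,262),(761,328),(368,340),(364,271)])"
```

```text
rack yaw 0.0121 rel -0.2817 [587.3 -88.8] err 1.2
end 130 [585.7  41.2] [-56.  -30.5]
end -130 [ 588.9 -218.8] [-128.3 -280.2]
```

Rack is at yaw 0.012 and x = 587, with about 15 mm clearance to the post. Next I'll go round to the right end face.

drive_tool(targets=[{"travel": [0.8,0,0],"dr": [0,0,0],"claw": 1},{"travel": [0.6,0,-0.3],"dr": [0,0,0],"claw": 1},{"travel": [0,0,-1],"dr": [0,0,0],"claw": 0.6},{"travel": [0,0,-1],"dr": [0,0,0],"claw": 0.4},{"travel": [0,0,-1],"dr": [0,0,0],"claw": 0.2},{"travel": [0,0,-1],"dr": [0,0,0],"claw": 0.2},{"travel": [-0.2,-1,-0.4],"dr": [0,0,0],"claw": 0.2},{"travel": [-0.5,-1,0],"dr": [0,0,0],"claw": 0.2}])

```text
time: 6.75
tool_pos: [542.1, -103.9, 137.0]
tool_rot: [-0.006, 1.0, -0.008, 0.009]
wrist_force: [0.5, 0.9, 0.0]
grip_width: 17.0
```

drive_tool(targets=[{"travel": [-0.5,-1,0],"dr": [0,0,0],"claw": 0.2},{"travel": [-0.5,-1,0],"dr": [0,0,0],"claw": 0.2},{"travel": [-0.5,-1,0],"dr": [0,0,0],"claw": 0.2},{"travel": [-0.5,-1,0],"dr": [0,0,0],"claw": 0.2},{"travel": [0,-1,0],"dr": [0,0,0],"claw": 0.2},{"travel": [0,-1,0],"dr": [0,0,0],"claw": 0.2},{"travel": [0,0,0],"dr": [0,0,0.18],"claw": 0.2},{"travel": [0,0,0],"dr": [0,0,0.18],"claw": 0.2}])

```text
time: 7.75
tool_pos: [598.3, -263.8, 143.7]
tool_rot: [0.179, 0.984, -0.008, 0.018]
wrist_force: [0.0, 0.1, 0.4]
grip_width: 17.4
```

drive_tool(targets=[{"travel": [0,0,0],"dr": [0,0,0.18],"claw": 0.2},{"travel": [0,0,0],"dr": [0,0,0.18],"claw": 0.2},{"travel": [0,0,0],"dr": [0,0,0.18],"claw": 0.2},{"travel": [0,0,0],"dr": [0,0,0.18],"claw": 0.2},{"travel": [0,0,0],"dr": [0,0,0.18],"claw": 0.2},{"travel": [0,0,0],"dr": [0,0,0.18],"claw": 0.2},{"travel": [0,0,0],"dr": [0,0,0.13],"claw": 0.2}])

```text
time: 8.62
tool_pos: [595.2, -269.5, 143.5]
tool_rot: [0.722, 0.691, 0.004, 0.02]
wrist_force: [0.8, -0.2, -0.8]
grip_width: 17.0
```

drive_tool(targets=[{"travel": [0.2,-0.28,0.8],"dr": [0.033,0.023,-0.035],"claw": 0.2},{"travel": [0.2,0,1],"dr": [0,0,0],"claw": 0.2},{"travel": [0,0,1],"dr": [0,0,0],"claw": 0.2},{"travel": [0,0,1],"dr": [0,0,0],"claw": 0.2},{"travel": [0,0,0.7],"dr": [0,0,0],"claw": 0.2}])

```text
time: 9.25
tool_pos: [585.5, -260.2, 23.5]
tool_rot: [0.705, 0.71, -0.0, -0.004]
wrist_force: [-0.3, 0.6, -0.4]
grip_width: 17.4
```

drive_tool(targets=[{"travel": [0,0.14,0.4],"dr": [0,0,0],"claw": 0.2},{"travel": [0.5,0,0],"dr": [0,0,0],"claw": 0.2},{"travel": [0.5,0,0],"dr": [0,0,0],"claw": 0.2},{"travel": [0.5,0,0],"dr": [0,0,0],"claw": 0.2},{"travel": [0.5,0,0],"dr": [0,0,0],"claw": 0.2},{"travel": [0.5,0,0],"dr": [0,0,0],"claw": 0.2},{"travel": [0.5,0,0],"dr": [0,0,0],"claw": 0.2},{"travel": [0.4,0,0],"dr": [0,0,0],"claw": 0.2}])

```text
time: 10.25
tool_pos: [588.6, -169.9, 14.1]
tool_rot: [0.703, 0.711, -0.0, -0.004]
wrist_force: [-0.2, -1.4, -0.5]
grip_width: 17.2
```

```bash
python3 - <<'E'
from h import *
tcp()
im=grab('top'); save(im,'a3.png',(190,140,430,310),3.3)
E
```

```text
{'time': 10.25, 'joint_pos': [-0.447, 0.429, 1.85, 0.002, 0.87, -0.459], 'tool_pos': [588.554, -169.866, 14.072], 'tool_rot': [0.703, 0.711, -0.0, -0.004], 'wrist_force': [-0.218, -1.35, -0.542], 'grip_width': 17.174}
```

View pics/a3.png

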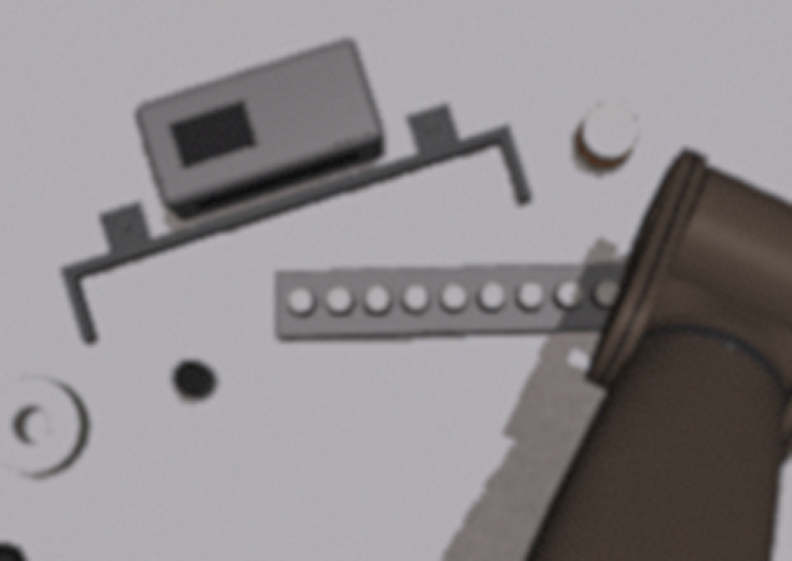

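The rack is sliding straight. Its left end is at crop (277,271)–(279,340) and will clear the post at (195,380), so I'll continue about 90 mm.

drive_tool(targets=[{"travel": [0.5,0,0],"dr": [0,0,0],"claw": 0.2},{"travel": [0.5,0,0],"dr": [0,0,0],"claw": 0.2},{"travel": [0.5,0,0],"dr": [0,0,0],"claw": 0.2},{"travel": [0.5,0,0],"dr": [0,0,0],"claw": 0.2},{"travel": [0.5,0,0],"dr": [0,0,0],"claw": 0.2},{"travel": [0.5,0,0],"dr": [0,0,0],"claw": 0.2},{"travel": [0.4,0,0],"dr": [0,0,0],"claw": 0.2},{"travel": [0.2,0,0],"dr": [0,0,0],"claw": 0.2}])

```text
time: 11.3
tool_pos: [587.1, -72.5, 14.3]
tool_rot: [0.703, 0.711, -0.0, -0.004]
wrist_force: [0.6, -1.7, -0.9]
grip_width: 17.0
```

```bash
python3 - <<'E'
from h import *
tcp()
im=grab('top'); save(im,'a4.png',(190,140,430,310),3.3)
E
```

```text
{'time': 11.3, 'joint_pos': [-0.295, 0.391, 1.902, 0.004, 0.856, -0.31], 'tool_pos': [587.133, -72.467, 14.34], 'tool_rot': [0.703, 0.711, -0.0, -0.004], 'wrist_force': [0.647, -1.693, -0.917], 'grip_width': 17.039}
```

View pics/a4.png

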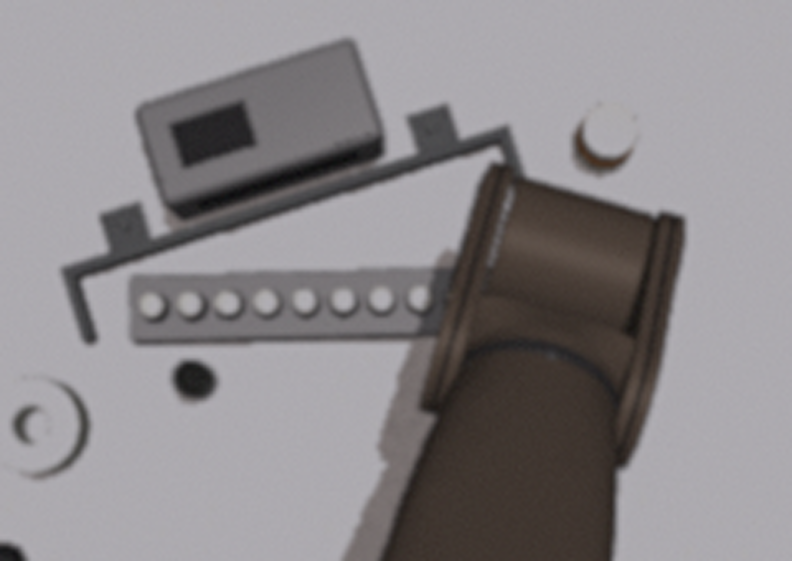

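The left end is now in behind the post, at bay ≈ (-12, 120), and the right end is out at x ≈ -84. The left corners are at crop (131,275) and (134,343). I'll retreat and come round for the right-end swing, jaws along the bay's y.

drive_tool(targets=[{"travel": [-0.8,0,0],"dr": [0,0,0],"claw": 0.2},{"travel": [-0.4,0,-0.5],"dr": [0,0,0],"claw": 0.2},{"travel": [0,0,-1],"dr": [0,0,0],"claw": 0.2},{"travel": [0,0,-1],"dr": [0,0,0],"claw": 0.2},{"travel": [0,0,-1],"dr": [0,0,0],"claw": 0.2},{"travel": [0,0,-1],"dr": [0,0,0],"claw": 0.2},{"travel": [0,-1,0],"dr": [0,0,0],"claw": 0.2},{"travel": [0.5,-1,0],"dr": [0,0,0],"claw": 0.2}])

```text
time: 12.35
tool_pos: [540.5, -101.5, 138.3]
tool_rot: [0.707, 0.708, 0.002, -0.001]
wrist_force: [0.0, -0.3, -0.6]
grip_width: 17.3
```

drive_tool(targets=[{"travel": [1,-0.8,0],"dr": [0,0,0],"claw": 1},{"travel": [1,-0.3,0],"dr": [0,0,0],"claw": 1},{"travel": [1,0,0],"dr": [0,0,0],"claw": 1},{"travel": [0,0,0],"dr": [0,0,-0.185],"claw": 1},{"travel": [0,0,0],"dr": [0,0,-0.185],"claw": 1},{"travel": [0,0,0],"dr": [0,0,-0.185],"claw": 1},{"travel": [0,0,0],"dr": [0,0,-0.185],"claw": 1},{"travel": [0,0,0],"dr": [0,0,-0.185],"claw": 1}])

```text
time: 13.35
tool_pos: [513.8, -32.9, 148.8]
tool_rot: [0.313, 0.95, 0.003, 0.007]
wrist_force: [0.1, 0.0, 0.4]
grip_width: 85.4
```

drive_tool(targets=[{"travel": [0,0,0],"dr": [0,0,-0.185],"claw": 1},{"travel": [0,0,0],"dr": [0,0,-0.185],"claw": 1},{"travel": [0,0,0],"dr": [0,0,-0.185],"claw": 1},{"travel": [0,0,0],"dr": [0,0,-0.185],"claw": 1},{"travel": [0,0,0],"dr": [0,0,-0.1],"claw": 1}])

```text
time: 13.98
tool_pos: [515.7, -38.9, 154.9]
tool_rot: [-0.107, 0.994, -0.001, 0.011]
wrist_force: [-0.4, -0.9, 1.0]
grip_width: 85.4
```

```bash
cat >> h.py <<'E'
from scipy.spatial.transform import Rotation as Ro
def goal(bx,by,z,yaw=TB):
    o=tcp(); R=Ro.from_quat(o['tool_rot']).as_matrix(); y=np.arctan2(-R[0,1],R[1,1])
    w=rot(TB)@[bx,by]+PB; d=np.r_[w,z]-o['tool_pos']
    c,s=np.cos(yaw),np.sin(yaw); G=np.array([[-c,-s,0],[-s,c,0],[0,0,-1.]])
    print('bay pos',rot(TB).T@(o['tool_pos'][:2]-PB),'yaw',y,'travel',R.T@d/25,'dr',Ro.from_matrix(R.T@G).as_rotvec())
E
python3 -c "
from h import *
goal(-140,-45,13)"
```

```text
{'time': 13.975, 'joint_pos': [-0.275, 0.014, 2.046, 0.008, 1.061, -2.064], 'tool_pos': [515.749, -38.854, 154.944], 'tool_rot': [-0.107, 0.994, -0.001, 0.011], 'wrist_force': [-0.374, -0.916, 1.043], 'grip_width': 85.361}
bay pos [-146.17317712  -86.8764311 ] yaw 0.21465105607419632 travel [0.01121473 1.71070719 5.67249761] dr [-0.00463548  0.02186422 -0.07910418]
```

drive_tool(targets=[{"travel": [0,0.9,0],"dr": [0,0.02,-0.08],"claw": 1},{"travel": [0,0.8,0.4],"dr": [0,0,0],"claw": 1},{"travel": [0,0,1],"dr": [0,0,0],"claw": 1},{"travel": [0,0,1],"dr": [0,0,0],"claw": 1},{"travel": [0,0,1],"dr": [0,0,0],"claw": 1},{"travel": [0,0,1],"dr": [0,0,0],"claw": 1},{"travel": [0,0,0.6],"dr": [0,0,0],"claw": 1}])

```text
time: 14.85
tool_pos: [507.4, 0.1, 30.3]
tool_rot: [-0.141, 0.99, -0.003, 0.006]
wrist_force: [-0.2, 0.2, 0.6]
grip_width: 85.2
```

```bash
python3 -c "
from h import *
goal(-33,-45,13)"
```

```text
{'time': 14.85, 'joint_pos': [-0.199, 0.198, 2.117, -0.003, 0.813, -2.051], 'tool_pos': [507.41, 0.094, 30.345], 'tool_rot': [-0.141, 0.99, -0.003, 0.006], 'wrist_force': [-0.249, 0.182, 0.583], 'grip_width': 85.239}
bay pos [-142.87594959  -47.18165458] yaw 0.28381460213013004 travel [-4.38623798  0.13694407  0.73992407] dr [-0.00841545  0.010721   -0.00994024]
```

drive_tool(targets=[{"travel": [0,0.1,0.7],"dr": [0,0.01,-0.01],"claw": 1},{"travel": [-0.5,0,0],"dr": [0,0,0],"claw": 1},{"travel": [-0.5,0,0],"dr": [0,0,0],"claw": 1},{"travel": [-0.5,0,0],"dr": [0,0,0],"claw": 1},{"travel": [-0.5,0,0],"dr": [0,0,0],"claw": 1},{"travel": [-0.4,0,0],"dr": [0,0,0],"claw": 1},{"travel": [-0.4,0,0],"dr": [0,0,0],"claw": 1},{"travel": [-0.3,0,0],"dr": [0,0,0],"claw": 1}])

```text
time: 15.85
tool_pos: [587.4, 25.5, 14.2]
tool_rot: [-0.145, 0.989, -0.005, 0.002]
wrist_force: [-1.1, -1.4, 1.3]
grip_width: 85.5
```

```bash
python3 - <<'E'
from h import *
goal(-33,-45,13)
im=grab('top'); save(im,'a5.png',(190,140,430,310),3.3)
E
```

```text
{'time': 15.85, 'joint_pos': [-0.126, 0.38, 1.919, -0.011, 0.837, -1.98], 'tool_pos': [587.364, 25.549, 14.194], 'tool_rot': [-0.145, 0.989, -0.005, 0.002], 'wrist_force': [-1.148, -1.382, 1.31], 'grip_width': 85.459}
bay pos [-58.97632795 -45.97134104] yaw 0.2903619345997997 travel [-1.03878799  0.04288584  0.050018  ] dr [-0.00968091  0.00255952 -0.00342557]
```

View pics/a5.png

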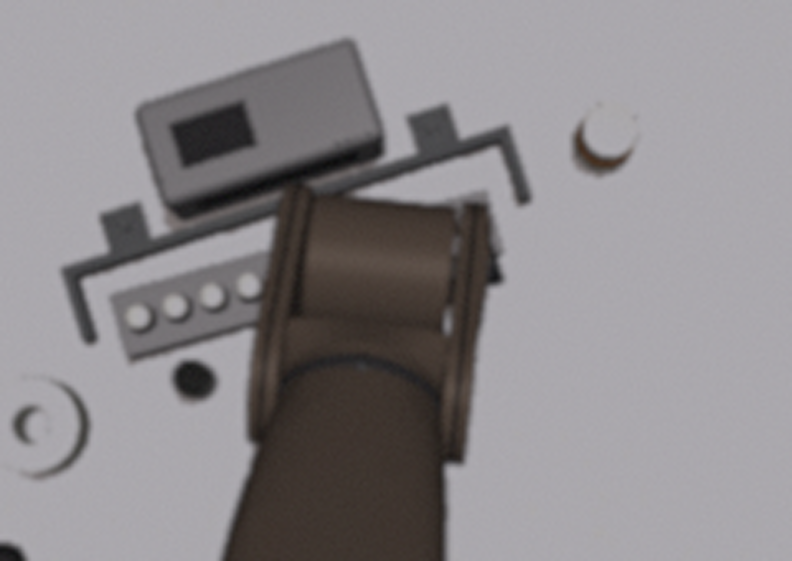

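The rack is nearly parallel and lies between the stops, with its left-far corner at (110,297) and its right end near (487,190). About 26 mm remain, which I'll push gently.

drive_tool(targets=[{"travel": [-0.3,0,0],"dr": [0,0,0],"claw": 1},{"travel": [-0.25,0,0],"dr": [0,0,0],"claw": 1},{"travel": [-0.2,0,0],"dr": [0,0,0],"claw": 1},{"travel": [-0.1,0,0],"dr": [0,0,0],"claw": 1},{"travel": [-0.1,0,0],"dr": [0,0,0],"claw": 1}])

```text
time: 16.52
tool_pos: [610.1, 32.8, 14.2]
tool_rot: [-0.146, 0.989, -0.005, -0.001]
wrist_force: [-2.9, -1.0, 2.2]
grip_width: 85.3
```

```bash
python3 -c "
from h import *
goal(-33,-45,13)"
```

```text
{'time': 16.525, 'joint_pos': [-0.109, 0.423, 1.857, -0.012, 0.86, -1.965], 'tool_pos': [610.149, 32.801, 14.243], 'tool_rot': [-0.146, 0.989, -0.005, -0.001], 'wrist_force': [-2.919, -1.045, 2.232], 'grip_width': 85.295}
bay pos [-35.06703803 -45.62902582] yaw 0.2932590533262483 travel [-0.08278808  0.02564013  0.04929187] dr [-0.00875605 -0.00243554 -0.0005516 ]
```

drive_tool(targets=[{"travel": [-0.08,0,0],"dr": [0,0,0],"claw": 1},{"travel": [-0.08,0,0],"dr": [0,0,0],"claw": 1}])

```text
time: 16.77
tool_pos: [613.9, 34.0, 14.2]
tool_rot: [-0.146, 0.989, -0.004, -0.001]
wrist_force: [-4.4, -1.2, 3.1]
grip_width: 85.9
```

drive_tool(targets=[{"travel": [-0.06,0,0],"dr": [0,0,0],"claw": 1},{"travel": [-0.06,0,0],"dr": [0,0,0],"claw": 1}])

```text
time: 17.02
tool_pos: [614.5, 34.2, 14.2]
tool_rot: [-0.148, 0.989, -0.005, -0.005]
wrist_force: [-8.5, -3.1, 7.0]
grip_width: 85.5
```

Force is rising, so the rack has met the fence. I'll back off and check.

drive_tool(targets=[{"travel": [0.5,0,0],"dr": [0,0,0],"claw": 1},{"travel": [1,0,0],"dr": [0,0,0],"claw": 1},{"travel": [1,0,-0.3],"dr": [0,0,0],"claw": 1},{"travel": [1,0,-0.6],"dr": [0,0,0],"claw": 1},{"travel": [1,-0.6,-0.8],"dr": [0,0,0],"claw": 1},{"travel": [0.5,-1,-0.8],"dr": [0,0,0],"claw": 1},{"travel": [0,-1,-0.5],"dr": [0,0,0],"claw": 1},{"travel": [0,-1,0],"dr": [0,0,0],"claw": 1}])

```text
time: 18.02
tool_pos: [520.4, -88.9, 93.0]
tool_rot: [-0.145, 0.989, -0.006, 0.007]
wrist_force: [0.2, 0.4, -0.9]
grip_width: 85.3
```

```bash
python3 - <<'E'
from h import *
tcp()
im=grab('top'); save(im,'a6.png',(190,140,430,310),3.3)
E
```

```text
{'time': 18.025, 'joint_pos': [-0.36, 0.129, 2.053, -0.005, 0.942, -2.219], 'tool_pos': [520.395, -88.943, 92.958], 'tool_rot': [-0.145, 0.989, -0.006, 0.007], 'wrist_force': [0.236, 0.351, -0.899], 'grip_width': 85.327}
```

View pics/a6.png

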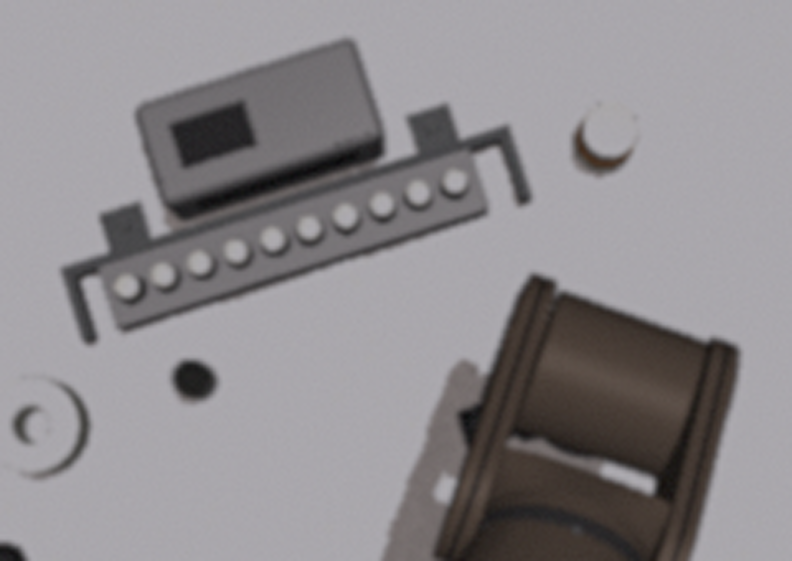

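```bash
python3 - <<'E'
from h import *
report([(470,151),(488,212),(124,329),(101,263)])
im=grab('side'); save(im,'a6s.png',(215,210,345,335),6)
E
```

```text
rack yaw 0.2887 rel -0.0051 [631.1  87.7] err 4.0
end 130 [594.1 212.3] [  1.5 130.8]
end -130 [668.1 -37. ] [   0.2 -129.2]
```

View pics/a6s.png

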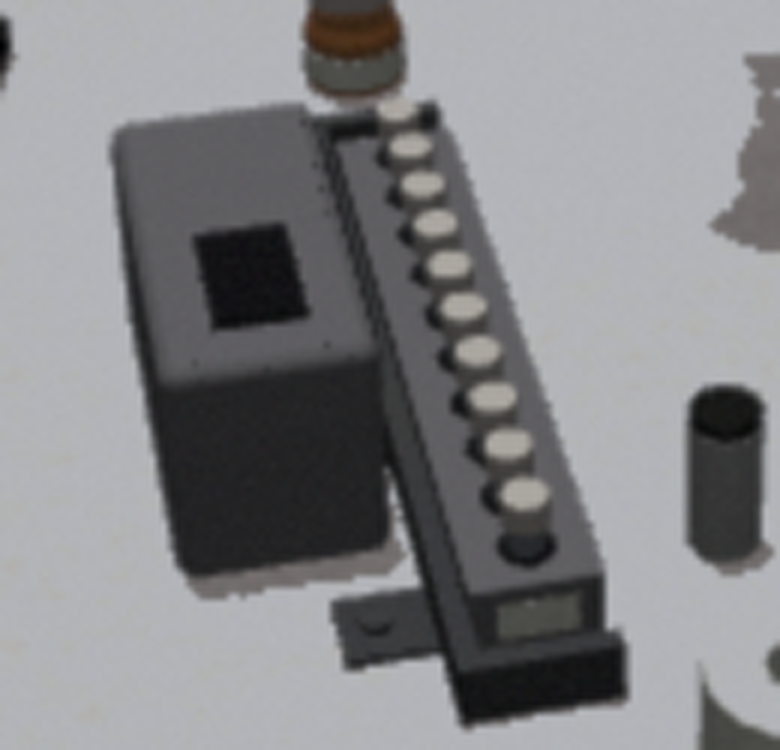

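The rack is snug along the fence: both views show no gap, its left end is at side crop (540,610) inside the stop, and its ends measure bay x = 1.5 and 0.2 mm, y = ±130 mm. The bystanders in view are where they were. I'm handing in.

```bash
python3 -c "
from station import arm
print(arm.sign_off())"
```

```text
the job is handed in; nothing more can be done
None
```

The rack is parked snug along the back fence, between the two end stops, and the job is handed in at about 18 s; the hand-in gave no verdict.

**What I did:** I made three fingertip pushes, all low on the rack:
1. I squared it up in front of the post with the open jaws.
2. I slid it by its right end face until its left end was behind the post. At that point the left end was at about (-12, +120) mm in the bay's frame and the right end at x ≈ -84 mm, worked out mostly from the tool position.
3. I swung its right end round and pushed it onto the fence, stopping when the force began to rise (about 11 N).

**Last checks:**
- **Ends:** in the final top picture they are at bay x = +1.5 and +0.2 mm (allowed -7 to +6) and y = +131 and -129 mm (limit ±153).
- **Angle:** the rack is 0.005 rad off the bay's axis.
- **Lying flat:** the side picture shows it flat on the desk with no visible gap to the fence.
- **Bystanders:** the jar and label roll look unmoved. The mouse is only partly in the final picture. I did not look again at the scanner, gel, pen cup and stapler, but the arm did not work near them.

**What disagreed:** the worst rack corner missed the last fit by 4 mm, against 1 to 2 mm in the earlier fits. I put that down to blurred corners against the fence. No check failed.

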